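# Set out crucibles on their firing saucers

### The arm

A 6-joint arm with a two-finger parallel gripper is mounted at the origin on the work surface. World frame = base frame: x ahead of the robot, y to its left, z up, the work surface at z = 0. Lengths are in m, angles in rad, forces in N, time in s.
With the tool pointing down it reaches from about 0.35 to 0.875 m from the base axis. Payload 4.2 kg.
Tool frame: the origin (TCP) lies midway between the tips of the shut fingers; the grasp point (between the pads) lies 19 mm behind it; z points along the fingers, y is the line along which they close (so a half turn about z gives the same grasp; the last joint's range is limited). The gripper opens to 87 mm and grips with 3 to 60 N. Pads are 19 mm wide; open, the fingers measure 117 mm over their backs; the gripper's body (75 mm by 190 mm) begins 51 mm behind the grasp point.
Start: joints at [1.521, 0.385, 0.008, 0, -1.194, -0.259], TCP at [0.19, 0.595, 0.223] pointing down, gripper open.
Joint ranges: [-3.14, 3.14], [-1.21, 2.06], [-1.07, 1.41], [-3.16, 2.05], [-2.99, -0.16], [-3.1, 3.1]. Speed limits (rad/s): [2.79, 2.79, 3.14, 3.14, 3.14, 3.14].

### API

Orientations are given as a rotation vector (axis times angle).
In Python, from bench import * gives the robot as it stands. The module is installed in compiled form; this text tells all that it offers. Calls block until the motion is done:
- move_pose(position, orientation): joint-space move of the TCP to a pose.
- line_to(position, velocity=0.15, attitude=None, guard=None): straight line of the TCP; attitude=None keeps the orientation; velocity is the mean speed in m/s. With guard (N) it stops when the force on the tool has changed by that much, and returns True; else False.
- movej(angles): joint-space move.
- grip(opening): finger opening in m; the grip force is fixed at half the most; returns when the fingers have stopped.
- dwell(seconds).
- ik(position, orientation): joint angles nearest the present ones, or None.
- get_obs(): the state.
- get_image(name): name is "scene" or "top" or "wrist"; returns the picture (384x512x3 uint8, red, green, blue); there is no depth.
- get_calibration(name): a dict with "K" (3x3 intrinsics, pixels), "R" (3x3) and "t" (3): a world point X has camera coordinates R X + t. Camera axes: x right, y down, z forward; pixel columns grow to the right and rows downward; lengths in m; the calibration is good to about 2 mm. A picture is of the moment at which its call begins: read the wrist's pose just before it. get_calibration takes no time and is no camera call; for the wrist camera it gives the pose at the moment of the call.
A pose or a line that the arm cannot do raises MotionError and nothing moves.
- sign_off(): hands the job in; it is judged then, once.
The state is a dict: "time": time; "qpos": joint angles; "joint_velocities": joint speeds; "effort": joint torques, N m; "eef_pos": TCP position; "tool_rot": TCP orientation; "ft_force": force on the tool from outside, world axes, zero at the start; "torque": the same for the moment, N m; "gripper_width": finger opening in m; "gripper_force": force on a finger pad.
Only numpy, scipy, OpenCV 4.12 (cv2) and the standard library are available. Lean on these libraries where they do the work, as an engineer would, in place of code of your own. Each camera call takes 0.05 s, during which the arm holds its last target. There are 200 camera calls.

### The job

Get the samples ready for the furnace: stand each of the three round crucibles upright in the middle of the firing saucer of its own size, largest in largest, middle in middle, smallest in smallest. The knobbed lid lying in the largest saucer has to come out of the way before its crucible can go in; at the end it must lie flat and centred on the largest crucible, closing its mouth. Set the ceramics down gently without dropping them, and leave the two ceramic boats and the bottle where they are.

Things in the scene. Friction and masses are not known exactly. Their poses are not given: they have to be found in the camera images.
- crucible_large: Largest of three round white ceramic crucibles (open straight-sided cups): outside diameter 58 mm, height 60 mm, wall 4 mm, edge of the foot bevelled. Origin at the centre of its underside, z up. Loose, standing upright on the bench, about 160 g. Can be gripped from above across its outside.
- crucible_medium: Middle-sized of three round white ceramic crucibles (open straight-sided cups): outside diameter 45 mm, height 46 mm, wall 4 mm, edge of the foot bevelled. Origin at the centre of its underside, z up. Loose, standing upright on the bench, about 90 g. Can be gripped from above across its outside.
- crucible_small: Smallest of three round white ceramic crucibles (open straight-sided cups): outside diameter 32 mm, height 34 mm, wall 4 mm, edge of the foot bevelled. Origin at the centre of its underside, z up. Loose, standing upright on the bench, about 45 g. Can be gripped from above across its outside.
- saucer_large: Largest of three round tan fireclay firing saucers: outside diameter 94 mm, flat inner floor 6 mm above the bench, 84 mm across inside, low rim whose top is 10 mm above the bench. Origin at the centre of its underside on the bench, z up. Fixed to the bench; at the start the lid lies in it. For the largest crucible.
- saucer_medium: Middle-sized of three round tan fireclay firing saucers: outside diameter 80 mm, flat inner floor 6 mm above the bench, 70 mm across inside, low rim whose top is 10 mm above the bench. Origin at the centre of its underside on the bench, z up. Fixed to the bench; empty at the start. For the middle-sized crucible.
- saucer_small: Smallest of three round tan fireclay firing saucers: outside diameter 66 mm, flat inner floor 6 mm above the bench, 56 mm across inside, low rim whose top is 10 mm above the bench. Origin at the centre of its underside on the bench, z up. Fixed to the bench; empty at the start. For the smallest crucible.
- lid: White ceramic lid of the largest crucible: flat disc 66 mm across and 6 mm thick, flat below, with an upright round knob on its middle 14 mm in diameter that rises from 6 to 24 mm above the underside. Origin at the centre of its underside, z up. Loose, about 80 g; lies flat in the largest saucer at the start. It may be laid on any bare patch of bench meanwhile.
- boat_a: White ceramic combustion boat, a narrow open trough 80 mm long (its x), 18 mm wide (its y), 12 mm high. Origin at the centre of its underside. Loose, 30 g; stands on the bench among the crucibles and is not part of the job: leave it.
- boat_b: A second one, the same. White ceramic combustion boat, a narrow open trough 80 mm long (its x), 18 mm wide (its y), 12 mm high. Origin at the centre of its underside. Loose, 30 g; stands on the bench among the crucibles and is not part of the job: leave it.
- bottle: Amber glass reagent bottle, 60 mm in diameter, 115 mm high, standing well to the left of the work. Origin at the centre of its underside. Loose; leave it. (On the other side, well to the right near x 0.50, y -0.53, a tape dispenser about 70 mm high stands fixed, out of the way.)
Mind the look-alikes: they are no part of the job. What is shaped like the saucer_small but pink or purple is not meant. What is shaped like the lid but brown or orange is not meant.

How it is judged:
At the end, for the whole second after the job is handed in: Each crucible is upright (0.08 rad) on the floor of its own-size saucer, within 12 mm of its centre; the lid lies flat (0.08 rad) on the largest crucible's rim, within 8 mm of its axis; boats and bottle within 20 mm of where they began; all released and at rest (horizontal distance between crucible_large and saucer_large below 0.012 m and z of crucible_large in the frame of saucer_large between 0.003 and 0.009 m and angle between each of crucible_large, crucible_medium, crucible_small, lid's own z axis and vertical below 0.08 rad and linear speed of each of crucible_large, crucible_medium, crucible_small, lid below 0.02 m/s and horizontal distance between crucible_medium and saucer_medium below 0.012 m and z of crucible_medium in the frame of saucer_medium between 0.003 and 0.009 m and horizontal distance between crucible_small and saucer_small below 0.012 m and z of crucible_small in the frame of saucer_small between 0.003 and 0.009 m and horizontal distance between lid and crucible_large below 0.008 m and z of lid in the frame of crucible_large between 0.057 and 0.063 m and distance of each of boat_a, boat_b, bottle from where it was at the start of the episode below 0.02 m); the robot touches nothing.
It fails at once if a ceramic boat or the bottle is pushed or carried more than 20 mm from its place (distance of any of boat_a, boat_b, bottle from where it was at the start of the episode above 0.02 m).
It fails at once if a crucible or the lid is dropped or thrown: moving faster than 0.7 m/s (a fall of about 25 mm) with no finger touching it ((linear speed of crucible_large above 0.7 m/s and contact force between crucible_large and the fingers below 0.02 N) or (linear speed of crucible_medium above 0.7 m/s and contact force between crucible_medium and the fingers below 0.02 N) or (linear speed of crucible_small above 0.7 m/s and contact force between crucible_small and the fingers below 0.02 N) or (linear speed of lid above 0.7 m/s and contact force between lid and the fingers below 0.02 N)).
It also fails if it takes over 128 s, if anything falls off the work surface, if the arm or the gripper's body presses on something with over 40 N, if the wrist force passes 120 N, or if a joint passes its speed limit or range.

## Working session

There is one attempt and no reset: what is moved stays moved. The work goes in short steps, each a Python script; the robot and the scene stay as the last script left them, time stands still between calls to the robot, and variables do not carry over. Pictures are saved under pics/ and viewed, at most 14 in all, crops included, and the job is handed in when it is done.

```bash
mkdir -p pics; python3 - <<'E'
from bench import *
import cv2
for n in("top","scene"):
    cv2.imwrite(f"pics/{n}0.png",get_image(n)[:,:,::-1])
    c=get_calibration(n);print(n,c["K"].round(1).tolist(),c["R"].round(3).tolist(),c["t"].round(3).tolist())
o=get_obs();print(o["time"],o["eef_pos"],o["tool_rot"],o["gripper_width"])
E
```

```text
top [[418.2, 0.0, 256.9], [0.0, 418.2, 193.3], [0.0, 0.0, 1.0]] [[-0.007, -1.0, -0.007], [-0.992, 0.007, -0.123], [0.123, 0.006, -0.992]] [0.125, 0.575, 1.049]
scene [[425.7, 0.0, 252.6], [0.0, 425.7, 187.2], [0.0, 0.0, 1.0]] [[0.519, 0.855, 0.006], [0.708, -0.426, -0.563], [-0.479, 0.297, -0.826]] [-0.421, -0.338, 1.451]
0.1 [0.18976489 0.59492566 0.22155034] [ 3.10223956e+00 -4.83042941e-01 -3.24471502e-04] 0.08703786056335217
```

View pics/top0.png

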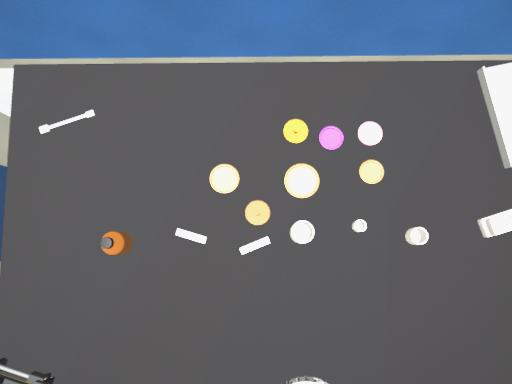

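View pics/scene0.png

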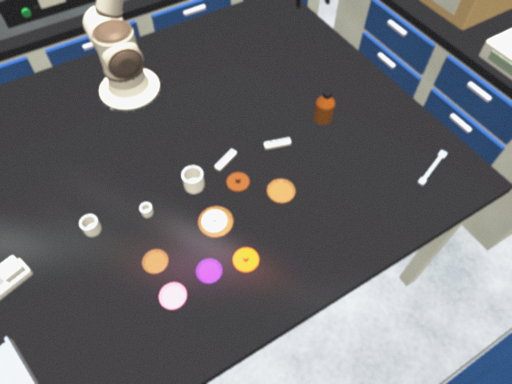

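Top view candidates:
- **Saucers:** tan ones at (224,179) for medium, (302,181) for large with the white lid inside, and (372,172) for small. The pink (370,133) and purple (331,138) ones are decoys for the small saucer, so the tan one is the right match.
- **Lids:** yellow (296,131) and orange (257,212) are decoys. The white one at (302,181) is meant.
- **Crucibles:** large (302,232), small (360,226), medium (418,236).

I'll confirm this in one crop and get rough positions.

```bash
cat > h.py <<'E'
from bench import *
import numpy as np, cv2
def ray(c,uv):
    d=c["R"].T@np.linalg.inv(c["K"])@np.array([uv[0],uv[1],1.]); o=-c["R"].T@c["t"]; return o,d
def plane(c,uv,z):
    o,d=ray(c,uv); return o+d*(z-o[2])/d[2]
def tri(c1,u1,c2,u2):
    P=[c["K"]@np.c_[c["R"],c["t"]] for c in(c1,c2)]
    X=cv2.triangulatePoints(P[0],P[1],np.float64(u1).reshape(2,1),np.float64(u2).reshape(2,1))[:,0]; return X[:3]/X[3]
def proj(c,X):
    p=c["K"]@(c["R"]@np.asarray(X,float)+c["t"]); return p[:2]/p[2]
E
python3 - <<'E'
from h import *
t=get_calibration("top");s=get_calibration("scene")
P=dict(med_s=((224,179),(281,190)),large_s=((302,181),(215,221)),small_s=((372,172),(155,261)),cl=((302,232),(193,174)),cs=((360,226),(145,207)),cm=((418,236),(89,219)),ba=((191,236),(278,143)),bb=((255,245),(226,159)),bot=((107,243),(325,100)),olid=((257,212),(237,181)),ylid=((296,131),(246,260)))
for k,(a,b) in P.items(): print(k,plane(t,a,0.01).round(3),tri(t,a,s,b).round(3))
im=cv2.imread("pics/top0.png")[110:260,200:440]
cv2.imwrite("pics/crop.png",cv2.resize(im,None,fx=3.2,fy=3.2,interpolation=cv2.INTER_CUBIC))
E
```

```text
med_s [0.618 0.209 0.01 ] [0.619 0.21  0.005]
large_s [0.611 0.001 0.01 ] [0.612 0.001 0.005]
small_s [ 0.634 -0.186  0.01 ] [ 0.635 -0.187  0.004]
cl [0.476 0.004 0.01 ] [0.475 0.009 0.054]
cs [ 0.49  -0.149  0.01 ] [ 0.489 -0.145  0.029]
cm [ 0.463 -0.3    0.01 ] [ 0.462 -0.285  0.05 ]
ba [0.467 0.295 0.01 ] [0.468 0.298 0.004]
bb [0.443 0.127 0.01 ] [0.443 0.128 0.008]
bot [0.45  0.515 0.01 ] [0.448 0.487 0.075]
olid [0.529 0.121 0.01 ] [0.529 0.12  0.005]
ylid [0.748 0.014 0.01 ] [ 0.751  0.015 -0.   ]
```

View pics/crop.png

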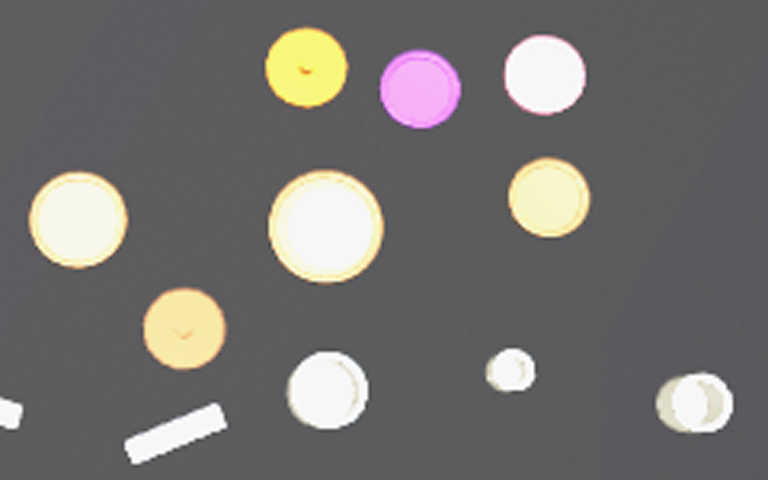

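The crop confirms it. The tan saucers are medium, large (white lid inside) and small from left to right, and the pink, purple, yellow and orange look-alikes are excluded. Next, wrist views from two places.

```bash
cat >> h.py <<'E'
from scipy.spatial.transform import Rotation as Ro
def down(yaw=0.): return (Ro.from_euler("z",yaw)*Ro.from_euler("x",np.pi)).as_rotvec()
def shot(f):
    c=get_calibration("wrist"); im=get_image("wrist"); cv2.imwrite(f,im[:,:,::-1]); return c,im
E
python3 - <<'E'
from h import *
import pickle
L={}
for i,p in enumerate([(0.5,0.0,0.36),(0.5,-0.2,0.36)]):
    move_pose(p,down()); dwell(.3)
    c,im=shot(f"pics/w{i}.png"); L[i]=(c,im)
    o=get_obs();print(o["time"],o["eef_pos"],o["qpos"].round(2) if hasattr(o["qpos"],"round") else o["qpos"])
    print("cam",(-c["R"].T@c["t"]).round(3),c["R"].round(3).tolist(),c["K"][0,0])
pickle.dump(L,open("w.pkl","wb"))
a=np.hstack([cv2.resize(L[i][1],(400,300),interpolation=cv2.INTER_AREA) for i in L]);cv2.imwrite("pics/w01.png",a[:,:,::-1])
E
```

```text
2.8833 [5.00040456e-01 2.18197043e-04 3.59912888e-01] [ 0.33  0.1  -0.03  0.   -1.44  1.25]
cam [0.571 0.    0.522] [[-0.0, -1.0, 0.0], [-0.965, 0.0, 0.261], [-0.261, -0.0, -0.965]] 275.2287227767094
4.05 [ 0.50021305 -0.19911769  0.36014224] [-0.08  0.17  0.05 -0.   -1.45  1.65]
cam [ 0.571 -0.199  0.522] [[0.001, -1.0, 0.0], [-0.965, -0.001, 0.261], [-0.261, -0.001, -0.965]] 275.2287227767094
```

View pics/w01.png

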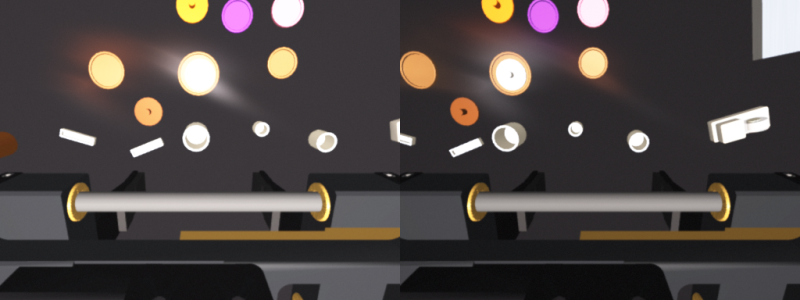

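Both wrist views show the same layout at half scale. In the left view the large saucer with the lid is at (198,73), medium saucer (106,70), small saucer (283,63). The crucibles are large (196,137), small (261,129) and medium (323,140). I'll fit rim circles in both views and triangulate the heights.

```bash
cat >> h.py <<'E'
from scipy.optimize import least_squares
def rimfit(c,im,X,z,r,white=False,thr=105,inner=None):
    """outer circle at height z of the blob near world point X: centre, radius (far-from-nadir side of outline)"""
    m=(im.max(2)>thr)
    if white: m&=(im.min(2).astype(float)>0.84*im.max(2))
    m=m.astype(np.uint8)
    cs,_=cv2.findContours(m,cv2.RETR_EXTERNAL,cv2.CHAIN_APPROX_NONE)
    u=proj(c,X); k=max(cs,key=lambda q:(cv2.pointPolygonTest(q,tuple(map(float,u)),True)>-6)*cv2.contourArea(q))
    W=np.array([plane(c,p,z)[:2] for p in k[:,0]]); o=-c["R"].T@c["t"]
    d=np.asarray(X[:2])-o[:2]; d/=np.linalg.norm(d)+1e-9
    cen=(W.max(0)+W.min(0))/2
    S=W[(W-cen)@d>-0.0*r]
    f=least_squares(lambda p:np.hypot(*(S-p[:2]).T)-p[2],[*cen,r],loss="soft_l1",f_scale=.001)
    return f.x,np.abs(f.fun).mean()
OBJ=dict(sl=((.611,.001),.010,.047),sm=((.618,.209),.010,.040),ss=((.634,-.186),.010,.033),lid=((.611,.001),.012,.033),
 cl=((.475,.009),.060,.029),cm=((.462,-.285),.046,.0225),cs=((.489,-.145),.034,.016))
E
python3 - <<'E'
from h import *
import pickle
L=pickle.load(open("w.pkl","rb"))
for n,(X,z,r) in OBJ.items():
    px=[]
    for i in L:
        if n=="sm" and i==1: continue
        c,im=L[i]
        x,e=rimfit(c,im,(*X,z),z,r,white=n=="lid"); px.append(proj(c,(x[0],x[1],z)))
        print(n,i,x.round(4),e.round(4))
    if len(px)==2: print("   tri",tri(L[0][0],px[0],L[1][0],px[1]).round(4))
c,im=L[0]; u=proj(c,(.61,0,.012)).astype(int); v=proj(c,(.475,.009,.03)).astype(int)
f=lambda u:cv2.resize(im[u[1]-40:u[1]+40,u[0]-40:u[0]+40],(400,400),interpolation=cv2.INTER_CUBIC)
cv2.imwrite("pics/c2.png",np.hstack([f(u),f(v)])[:,:,::-1])
E
```

```text
sl 0 [0.5722 0.0291 0.0925] 0.0076
sl 1 [ 0.617  -0.0195  0.0651] 0.0027
   tri [ 0.6     0.0263 -0.0903]
sm 0 [0.6232 0.2041 0.0477] 0.0046
ss 0 [ 0.6342 -0.1868  0.033 ] 0.0004
ss 1 [ 0.634  -0.1867  0.0331] 0.0004
   tri [ 0.6341 -0.1868  0.0102]
lid 0 [6.10e-01 5.00e-04 3.95e-02] 0.0004
lid 1 [ 0.6096 -0.0029  0.0331] 0.0004
   tri [6.105e-01 5.000e-04 2.900e-03]
cl 0 [0.4741 0.0053 0.0301] 0.0004
cl 1 [0.474  0.005  0.0293] 0.0004
   tri [0.4739 0.0053 0.0594]
cm 0 [ 0.4617 -0.2913  0.0234] 0.0004
cm 1 [ 0.4622 -0.291   0.0229] 0.0004
   tri [ 0.462  -0.291   0.0465]
cs 0 [ 0.4892 -0.1462  0.0168] 0.0005
cs 1 [ 0.49   -0.1459  0.0164] 0.0003
   tri [ 0.4897 -0.146   0.0345]
```

View pics/c2.png

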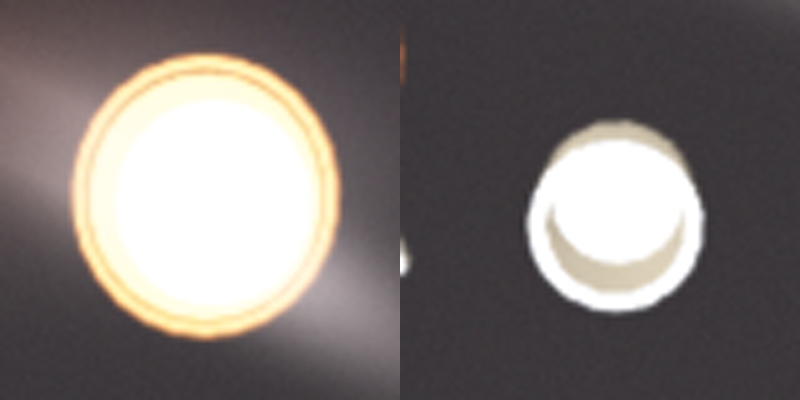

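The crucibles and small saucer triangulate well, to within about 1 mm of the stated heights. Glare on the bench spoiled the large and medium saucers, so I'm redoing them with a higher threshold and two more views from the left.

```bash
python3 - <<'E'
from h import *
import pickle
L=pickle.load(open("w.pkl","rb"))
for i,p in zip((2,3),[(0.54,0.06,0.33),(0.54,0.2,0.33)]):
    move_pose(p,down()); dwell(.3); L[i]=shot(f"pics/w{i}.png")
pickle.dump(L,open("w.pkl","wb"))
for n in("sl","sm","lid"):
    X,z,r=OBJ[n];px={}
    for i in L:
        if n=="sm" and i<2: continue
        c,im=L[i]
        for t in (165,195):
            if n=="lid": m=im.copy(); x,e=rimfit(c,np.where((im.min(2)>(238 if t==165 else 247))[...,None],im,0),(*X,z),z,r)
            else: x,e=rimfit(c,im,(*X,z),z,r,thr=t)
            print(n,i,t,x.round(4),e.round(4))
            if abs(x[2]-r)<.002:px[i]=proj(c,(x[0],x[1],z))
    k=list(px)
    for j in k[1:]: print("   tri",k[0],j,tri(L[k[0]][0],px[k[0]],L[j][0],px[j]).round(4))
# knob (dark shade / outline) crop
a=[]
for i in(1,2):
    c,im=L[i];u=proj(c,(.61,-.002,.012)).astype(int)
    a.append(cv2.resize(im[u[1]-40:u[1]+40,u[0]-40:u[0]+40],(400,400),interpolation=cv2.INTER_CUBIC))
cv2.imwrite("pics/c3.png",np.hstack(a)[:,:,::-1])
E
```

```text
sl 0 165 [0.6099 0.001  0.0479] 0.0005
sl 0 195 [6.106e-01 3.000e-04 4.680e-02] 0.0003
sl 1 165 [ 6.117e-01 -1.000e-04  4.590e-02] 0.0004
sl 1 195 [ 6.118e-01 -3.000e-04  4.560e-02] 0.0004
sl 2 165 [ 6.113e-01 -2.000e-04  4.610e-02] 0.0004
sl 2 195 [6.115e-01 2.000e-04 4.590e-02] 0.0004
sl 3 165 [6.112e-01 3.000e-04 4.630e-02] 0.0004
sl 3 195 [6.114e-01 5.000e-04 4.600e-02] 0.0003
   tri 0 1 [6.113e-01 3.000e-04 8.600e-03]
   tri 0 2 [6.112e-01 1.000e-04 7.200e-03]
   tri 0 3 [6.11e-01 2.00e-04 9.30e-03]
sm 2 165 [0.6188 0.2065 0.0393] 0.0004
sm 2 195 [0.619  0.2066 0.0388] 0.0004
sm 3 165 [0.6189 0.2065 0.0398] 0.0005
sm 3 195 [0.6189 0.2068 0.0392] 0.0004
   tri 2 3 [0.619  0.2069 0.0093]
lid 0 165 [ 0.6085 -0.0022  0.0344] 0.0004
lid 0 195 [ 0.6091 -0.0028  0.0335] 0.0004
lid 1 165 [ 0.6095 -0.0023  0.0321] 0.0003
lid 1 195 [ 0.6096 -0.0026  0.032 ] 0.0004
lid 2 165 [ 0.6092 -0.0029  0.0329] 0.0004
lid 2 195 [ 0.6094 -0.0027  0.0327] 0.0004
lid 3 165 [ 0.6091 -0.0027  0.033 ] 0.0004
lid 3 195 [ 0.6093 -0.0028  0.0326] 0.0004
   tri 0 1 [ 0.6093 -0.0028  0.0125]
   tri 0 2 [ 0.6093 -0.0028  0.0105]
   tri 0 3 [ 0.6092 -0.0028  0.012 ]
```

View pics/c3.png

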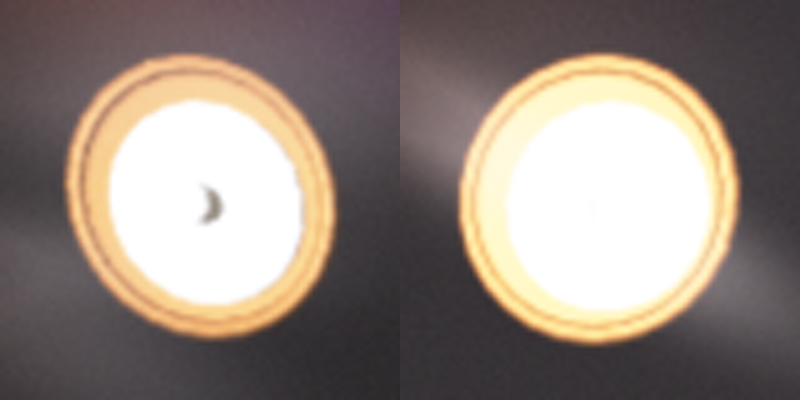

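The crops show the lid is white and sits about 3 mm off-centre in its saucer, with the knob shadow at its middle. Lid centre is (0.6093, -0.0027). I'm moving it to the bare bench at (0.71, 0.12).

```bash
cat >> h.py <<'E'
def pick(x,y,z,open_,yaw=0.,up=.12):
    move_pose((x,y,up),down(yaw)); grip(open_)
    line_to((x,y,z+.02),.12); hit=line_to((x,y,z),.04,guard=6)
    grip(0.0); o=get_obs(); print("pick hit",hit,o["eef_pos"].round(4),"w",round(o["gripper_width"],4),"f",round(float(np.max(o["gripper_force"])),1))
    line_to((x,y,z+.012),.04); line_to((x,y,up),.12)
    o=get_obs(); print("lifted w",round(o["gripper_width"],4),"t",o["time"]); return o
def place(x,y,z,open_,yaw=0.,up=.12,carry=None,guard=3):
    """lower TCP to z (nominal contact); guard stops early, else 2 mm search further"""
    move_pose((x,y,up),down(yaw)); line_to((x,y,z+.012),.12); dwell(.2)
    hit=line_to((x,y,z-.002),.015,guard=guard)
    o=get_obs(); print("place hit",hit,o["eef_pos"].round(4),"nominal",z)
    grip(open_); dwell(.1); line_to((x,y,z+.02),.05); line_to((x,y,up),.15)
    print("t",get_obs()["time"])
E
python3 - <<'E'
from h import *
pick(.6093,-.0027,.0145,.045)
place(.71,.12,.0085,.045)
move_pose((.6,.07,.33),down()); dwell(.3); shot("pics/w5.png")
E
```

```text
pick hit False [ 0.6094 -0.0027  0.0146] w 0.0127 f 30.0
lifted w 0.013 t 12.0583
place hit True [0.7098 0.1199 0.0086] nominal 0.0085
t 16.9167
```

View pics/w5.png

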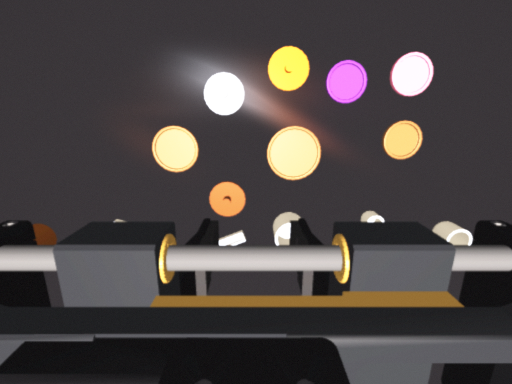

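The lid lies flat on bare bench at pixel (224,93), clear of everything, and the large saucer is empty at (294,152). Next, the three crucibles.

```bash
python3 - <<'E'
from h import *
pick(.4740,.0052,.022,.082); place(.6113,.0002,.028,.076)
pick(.4896,-.146,.011,.055); place(.6341,-.1868,.017,.048)
pick(.462,-.291,.016,.070,up=.15); place(.619,.2067,.022,.062,up=.15)
import pickle
L={}
for i,p in enumerate([(0.53,-0.08,0.36),(0.53,0.12,0.36)]):
    move_pose(p,down()); dwell(.3); L[i]=shot(f"pics/x{i}.png")
pickle.dump(L,open("x.pkl","wb"))
a=np.hstack([cv2.resize(L[i][1][:250],(400,195),interpolation=cv2.INTER_AREA) for i in L]);cv2.imwrite("pics/x01.png",a[:,:,::-1])
print(get_obs()["time"])
E
```

```text
pick hit False [0.4741 0.0053 0.0221] w 0.0575 f 30.3
lifted w 0.0576 t 23.4417
place hit True [6.111e-01 2.000e-04 2.820e-02] nominal 0.028
t 27.775
pick hit False [ 0.4897 -0.146   0.0111] w 0.0314 f 30.0
lifted w 0.0313 t 32.75
place hit True [ 0.6339 -0.1867  0.0171] nominal 0.017
t 37.25
pick hit False [ 0.4621 -0.291   0.0161] w 0.0432 f 30.0
lifted w 0.0432 t 42.7333
place hit True [0.6188 0.2066 0.0222] nominal 0.022
t 48.875
51.7667
```

View pics/x01.png

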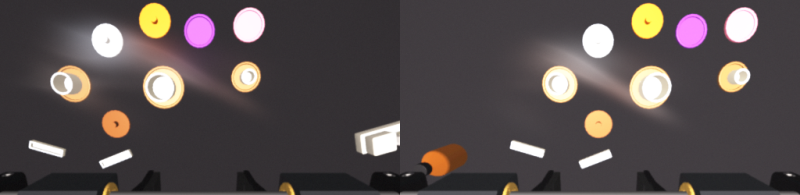

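All three crucibles stand in their own saucers: in the left view, medium at (62,83), large at (162,88) and small at (248,76). The lid is at (107,40). Now measuring centring and the lid.

```bash
python3 - <<'E'
from h import *
import pickle
L=pickle.load(open("x.pkl","rb"))
T=dict(cl=((.6113,.0002),.066,.029),cm=((.619,.2067),.052,.0225),cs=((.6341,-.1868),.040,.016),lid=((.71,.12),.006,.033))
for n,(X,z,r) in T.items():
    px=[]
    for i in L:
        c,im=L[i]
        for k in (.88,.95):
            mm=(im.min(2)>k*im.max(2))&(im.min(2)>225)
            x,e=rimfit(c,np.where(mm[...,None],im,0),(*X,z),z,r); print(n,i,k,x.round(4),e.round(4))
        px.append(proj(c,(x[0],x[1],z)))
    print("  tri",tri(L[0][0],px[0],L[1][0],px[1]).round(4))
a=[]
c,im=L[0]
for n in T:
  for i in L:
    c,im=L[i];u=proj(c,(*T[n][0],T[n][1])).astype(int);v=max(u[1]-30,0)
    a.append(cv2.resize(im[v:v+60,max(u[0]-30,0):max(u[0]-30,0)+60],(200,200)))
cv2.imwrite("pics/y.png",np.vstack([np.hstack(a[:4]),np.hstack(a[4:])])[:,:,::-1])
E
```

```text
cl 0 0.88 [ 0.6108 -0.0013  0.0293] 0.0004
cl 0 0.95 [ 6.107e-01 -5.000e-04  2.850e-02] 0.0004
cl 1 0.88 [0.6105 0.0011 0.0297] 0.0003
cl 1 0.95 [ 0.6104 -0.      0.0287] 0.0004
  tri [ 6.106e-01 -3.000e-04  6.490e-02]
cm 0 0.88 [0.6187 0.2061 0.0216] 0.0003
cm 0 0.95 [0.6188 0.2063 0.0214] 0.0003
cm 1 0.88 [0.6175 0.1999 0.0288] 0.0005
cm 1 0.95 [0.6187 0.2055 0.0233] 0.0004
  tri [0.6187 0.2051 0.054 ]
cs 0 0.88 [ 0.6335 -0.1877  0.0154] 0.0003
cs 0 0.95 [ 0.6338 -0.1874  0.0152] 0.0003
cs 1 0.88 [ 0.6333 -0.1874  0.0153] 0.0003
cs 1 0.95 [ 0.6333 -0.1874  0.0153] 0.0003
  tri [ 0.6336 -0.1875  0.0398]
lid 0 0.88 [0.7099 0.1192 0.0328] 0.0004
lid 0 0.95 [0.7099 0.1192 0.0328] 0.0004
lid 1 0.88 [0.7103 0.1194 0.0326] 0.0003
lid 1 0.95 [0.7103 0.1194 0.0326] 0.0003
  tri [0.7102 0.1194 0.0055]
```

View pics/y.png

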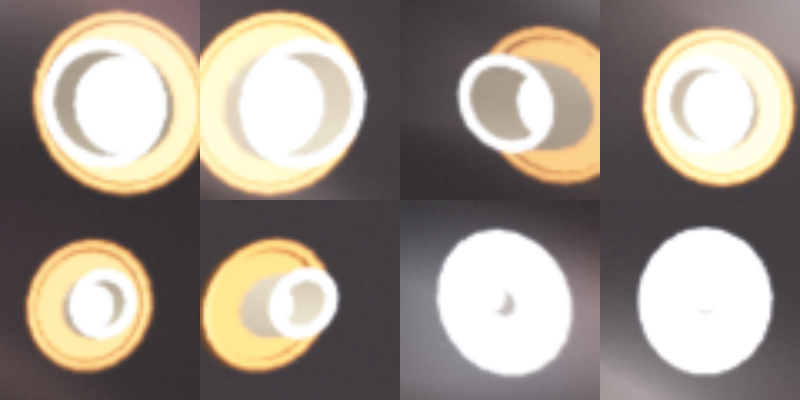

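The crops show all crucibles upright and centred to about 1 mm, with the lid flat on the bench. Now the lid goes onto the large crucible.

```bash
python3 - <<'E'
from h import *
import pickle
pick(.7101,.1193,.0085,.045,up=.17)
place(.6107,0.,.0745,.045,up=.17)
L={}
for i,p in enumerate([(0.53,-0.1,0.36),(0.53,0.12,0.36)]):
    move_pose(p,down()); dwell(.3); L[i]=shot(f"pics/z{i}.png")
px=[]
for i in L:
    c,im=L[i];mm=(im.min(2)>.95*im.max(2))&(im.min(2)>225)
    x,e=rimfit(c,np.where(mm[...,None],im,0),(.6107,0,.072),.072,.033);print(x.round(4),e.round(4));px.append(proj(c,(x[0],x[1],.072)))
print(tri(L[0][0],px[0],L[1][0],px[1]).round(4))
tp=get_image("top");t=get_calibration("top")
a=np.hstack([cv2.resize(L[i][1][:250],(400,195)) for i in L])
b=cv2.resize(tp[100:270,80:440],(800,378));cv2.imwrite("pics/z.png",np.vstack([a,b])[:,:,::-1])
old=cv2.imread("pics/top0.png")[:,:,::-1]
print("boat/bottle change",[int((cv2.absdiff(tp,old)[y-18:y+18,x-22:x+22].max(2)>60).sum()) for x,y in((191,236),(255,245),(112,243))],get_obs()["time"])
E
```

```text
pick hit False [0.7102 0.1193 0.0086] w 0.0132 f 30.0
lifted w 0.0129 t 57.9083
place hit True [ 6.105e-01 -1.000e-04  7.450e-02] nominal 0.0745
t 62.525
[ 0.6104 -0.0008  0.0331] 0.0004
[ 6.10e-01 -4.00e-04  3.31e-02] 0.0004
[ 6.102e-01 -6.000e-04  7.110e-02]
boat/bottle change [749, 92, 1584] 65.075
```

View pics/z.png

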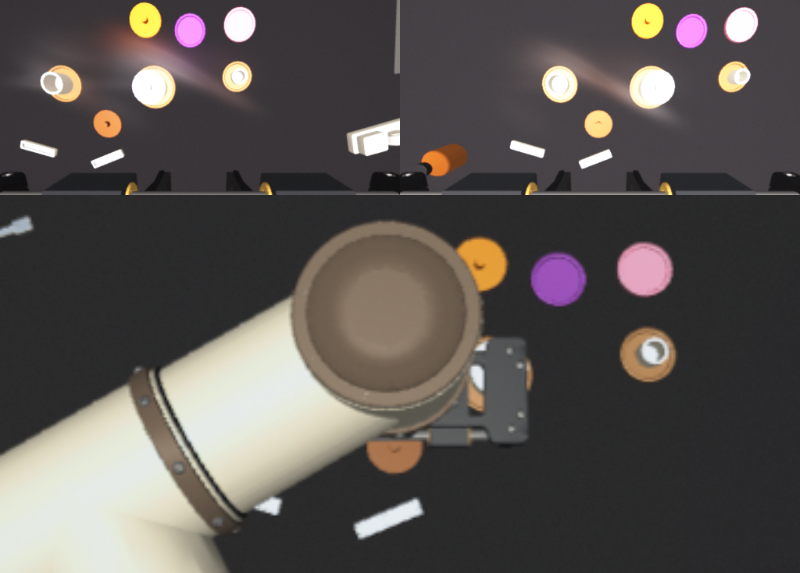

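The wrist views show the lid flat and centred on the large crucible, at (154,87) left and (655,88) right, with its top at z ≈ 0.071 and about 0.5 mm off axis. The other crucibles are in place. Both boats appear where they were in the wrist views before this move. The arm hides the bottle and one boat in the top view, which explains the large pixel change there. The robot is clear, so I'm handing in.

```bash
python3 -c "
from bench import *
print(sign_off())"
```

```text
the job is handed in; nothing more can be done
None
```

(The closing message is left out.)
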